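Sweep dried mango stones off a slatted shelf into the basin

TASK

The mango stones drying on the slatted shelf are ready for the seed nursery: with the fingertips, sweep all three along the slats and off the end of the shelf, so that they drop into the basin tucked under that end. Only push them; do not pick them up or carry them. Leave the basin, the cups, the white box and the glass jug standing where they are.

Things in the scene. Friction and masses are not known exactly. Their poses are not given: they have to be found in the camera images.
- shelf: low slatted wooden shelf, fixed on the table; origin on the table under its centre. Six slats, 52 mm wide with 10 mm gaps, 16 mm thick, run along y; their upper face is at z = 100 mm, from x = -181 to +181 mm and y = -250 to +250 mm, both y ends open and overhanging the bearers by 75 mm. An edging lath at x = -186 mm (robot's side), 10 mm wide, stands 15 mm above the slats
- stone_a: a dry mango stone: straw-coloured flat oval, 70 mm long (x), 40 mm wide (y), 18 mm thick (z), about 26 g, loose. Origin at its centre, 9 mm above the slats when flat. It slides, and turns if pushed off-centre. The three are alike; they start flat, at any yaw, in a row along the half of the shelf nearer the robot, with 35 mm or more free between neighbours along the shelf
- stone_b: a dry mango stone: straw-coloured flat oval, 70 mm long (x), 40 mm wide (y), 18 mm thick (z), about 26 g, loose. Origin at its centre, 9 mm above the slats when flat. It slides, and turns if pushed off-centre. The three are alike; they start flat, at any yaw, in a row along the half of the shelf nearer the robot, with 35 mm or more free between neighbours along the shelf
- stone_c: a dry mango stone: straw-coloured flat oval, 70 mm long (x), 40 mm wide (y), 18 mm thick (z), about 26 g, loose. Origin at its centre, 9 mm above the slats when flat. It slides, and turns if pushed off-centre. The three are alike; they start flat, at any yaw, in a row along the half of the shelf nearer the robot, with 35 mm or more free between neighbours along the shelf
- basin: loose round blue basin on the table at one end of the shelf (its +y or -y end, it varies); origin at the centre of its underside. 290 mm across the rim, 70 mm tall, floor 236 mm across and 5 mm thick, 0.45 kg. Its rim reaches about 20 mm under the slat ends, 14 mm below them, so that what is swept over that end drops in
- jug: a clear glass jug, 190 mm tall, 116 mm across, with a handle on its +x side reaching 104 mm from its axis, standing on the table off the other end of the shelf, origin at the centre of its underside. Leave it alone
- cup_a: an open steel drinking cup, 82 mm tall, 76 mm across the rim, standing on the back half of the shelf, origin at the centre of its underside. Leave it alone
- cup_b: an open steel drinking cup, 82 mm tall, 76 mm across the rim, standing on the back half of the shelf, origin at the centre of its underside. Leave it alone
- clip_box: a white plastic box with a steel spring clip on its -x side, 90 mm (x) by 126 mm (y), 62 mm tall, standing on the back half of the shelf, origin at the centre of its underside. Leave it alone
Not all that is in view belongs to the job. Leave any pink or yellow look-alike of the stone_a alone.

How it is judged:
By the outcome, as a careful person would: the job done as asked, in the order asked, and still so for the second after the job is handed in, with the robot touching nothing.
It also fails if it takes over 72 s, if anything falls off the work surface, if the arm or the gripper's body presses on something with over 40 N, if the wrist force passes 120 N, or if a joint passes its speed limit or range.

ROBOT

A 6-joint arm with a two-finger parallel gripper is mounted at the origin on the work surface. World frame = base frame: x ahead of the robot, y to its left, z up, the work surface at z = 0. Lengths are in mm, angles in rad, forces in N, time in s.
With the tool pointing down it reaches from about 325 to 850 mm from the base axis. Payload 15.5 kg.
Tool frame: the origin (TCP) lies on the mounting face of the last link; the fingertips stand 191 mm ahead of it and the grasp point (between the pads) lies 172 mm ahead of it (bot.tip_reach is the z of the fingertips in the tool frame, in mm); z points along the fingers, y is the line along which they close (so a half turn about z gives the same grasp; the last joint's range is limited). The gripper opens to 91 mm and grips with 3 to 60 N. Pads are 32 mm wide; open, the fingers measure 118 mm over their backs; the gripper's body (76 mm by 178 mm) begins 60 mm behind the grasp point.
Start: joints at [-1.236, 0.494, 1.345, -0, 1.302, -0.096], TCP at [260.432, -568.158, 404.715] pointing down, gripper open.
Joint ranges: [-2.91, 2.91], [-0.82, 2.16], [0.22, 2.67], [-1.22, 4.37], [0.12, 2.79], [-3.08, 3.08]. Speed limits (rad/s): [1.89, 1.89, 2.57, 3.01, 3.01, 3.01].

INTERFACE

Orientations are given as a 3x3 rotation matrix whose columns are the frame's x, y, z axes.
In Python, from cell import bot gives the robot as it stands. Calls block until the motion is done:
- bot.move_pose(position, orientation): joint-space move of the TCP to a pose.
- bot.movel(position, frame=None, feed=150, force_limit=None): straight line of the TCP; frame=None keeps the orientation; feed is the mean speed in mm/s. With force_limit (N) it stops when the force on the tool has changed by that much, and returns True; else False.
- bot.goto_joints(angles): joint-space move.
- bot.set_gripper(opening): finger opening in mm; the grip force is fixed at half the most; returns when the fingers have stopped.
- bot.sleep(seconds).
- bot.inverse_kinematics(position, orientation): joint angles nearest the present ones, or None.
- bot.grab_frame(name): name is "scene" or "top" or "wrist"; returns (picture, depth): 420x560x3 uint8, red, green, blue; 420x560 float32, mm along the optical axis (not along the pixel's ray), 0 where there is no reading.
- bot.camera_params(name): a dict with "fovy" (degrees; the focal length in pixels is half the picture's height over the tangent of half this angle, whatever the lens; pixels are square), "cx", "cy" (the principal point, pixels), "R" (3x3) and "t" (3): a world point X has camera coordinates R X + t. Camera axes: x right, y down, z forward; pixel columns grow to the right and rows downward; lengths in mm; the calibration is good to about 2 mm. A picture is of the moment at which its call begins: read the wrist's pose just before it. camera_params takes no time and is no camera call; for the wrist camera it gives the pose at the moment of the call.
A pose or a line that the arm cannot do raises bot.Unreachable and nothing moves.
- bot.close_job(): hands the job in; it is judged then, once.
Readings, each from a call of its own:
- bot.current_clock(): time.
- bot.current_joint_positions(): joint angles.
- bot.current_joint_velocities(): joint speeds.
- bot.current_joint_efforts(): joint torques, N m.
- bot.current_tool_pos(): TCP position.
- bot.current_eef_rot(): TCP orientation.
- bot.current_wrist_force(): force on the tool from outside, world axes, zero at the start.
- bot.current_torque(): the same for the moment, N m.
- bot.current_gripper_width(): finger opening in mm.
- bot.current_finger_force(): force on a finger pad.
Only numpy, scipy, OpenCV 4.12 (cv2) and the standard library are available. Lean on these libraries where they do the work, as an engineer would, in place of code of your own. Each camera call takes 0.05 s, during which the arm holds its last target. There are 200 camera calls.

## Working session

There is one attempt and no reset: what is moved stays moved. The work goes in short steps, each a Python script; the robot and the scene stay as the last script left them, time stands still between calls to the robot, and variables do not carry over. Pictures are saved under pics/ and viewed, at most 10 in all, crops included, and the job is handed in when it is done.

```bash
mkdir -p pics; ls; python3 - <<'E'
from cell import bot
import cv2,numpy as np
for n in("top","scene"):
    p,d=bot.grab_frame(n); np.savez(f"{n}.npz",p=p,d=d); cv2.imwrite(f"pics/{n}1.png",p[...,::-1]); c=bot.camera_params(n); print(n,c["fovy"],c["cx"],c["cy"],-np.array(c["R"]).T@c["t"], np.round(c["R"],3).tolist())
print(bot.current_clock(),bot.current_eef_rot())
E
```

```text
pics
top 55.06445772412812 277.18645805525216 215.41029225098043 [482.04501229  20.98101614 958.59901612] [[0.0, -1.0, 0.022], [-0.998, -0.001, -0.056], [0.056, -0.022, -0.998]]
scene 50.35289930341482 271.35080304065474 209.3063616674652 [987.51450968 789.23164305 719.66332556] [[-0.852, 0.523, -0.021], [0.31, 0.472, -0.825], [-0.422, -0.709, -0.565]]
0.1 [[ 9.09046578e-01  4.16694347e-01 -3.75473241e-04]
 [ 4.16694505e-01 -9.09045977e-01  1.04906941e-03]
 [ 9.58188532e-05 -1.11011059e-03 -9.99999379e-01]]
```

View pics/top1.png

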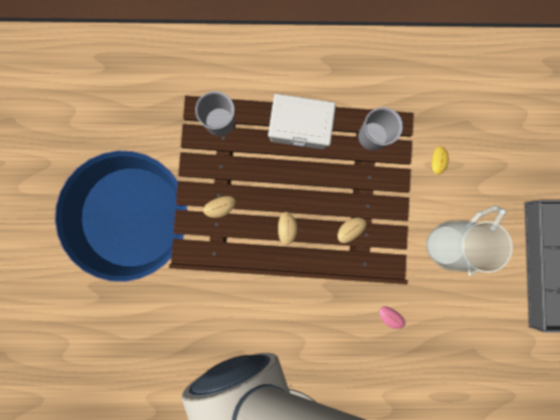

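View pics/scene1.png

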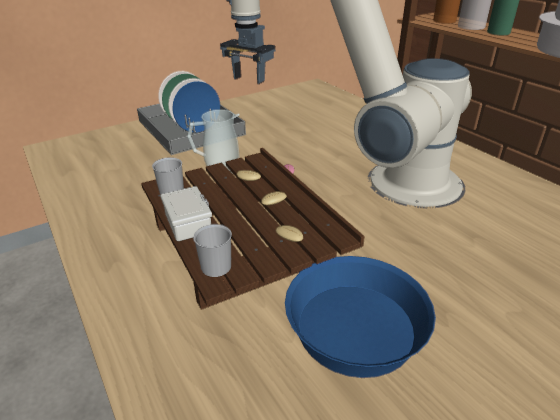

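Top view: the basin (122,216) is off the +y (left) end and the jug (470,247) off the -y end. Candidates for stones are straw ovals at (219,207), (287,228) and (351,230) on the slats, yellow (440,160) and pink (391,317) on the table. I choose the three straw ones on the slats. The scene view shows the same three at (290,233), (274,198) and (249,175).

```bash
cat > h.py <<'E'
import numpy as np, cv2
from cell import bot
def K(c): 
    f=210/np.tan(np.radians(c["fovy"]/2)); return f,c["cx"],c["cy"]
def ray(c,uv):
    f,cx,cy=K(c); R=np.array(c["R"]); d=np.array([(uv[0]-cx)/f,(uv[1]-cy)/f,1.])
    return -R.T@np.array(c["t"]), R.T@d
def onplane(c,uv,z):
    o,d=ray(c,uv); return o+d*(z-o[2])/d[2]
def tri(c1,u1,c2,u2):
    o1,d1=ray(c1,u1);o2,d2=ray(c2,u2)
    s=np.linalg.lstsq(np.c_[d1,-d2],o2-o1,rcond=None)[0]
    a,b=o1+s[0]*d1,o2+s[1]*d2; return (a+b)/2,np.linalg.norm(a-b)
def blobs(p,lo,hi,amin,amax):
    m=cv2.inRange(cv2.cvtColor(p,cv2.COLOR_RGB2HSV),lo,hi)
    m=cv2.morphologyEx(m,cv2.MORPH_CLOSE,np.ones((3,3)))
    return [c for c in cv2.findContours(m,0,2)[0] if amin<cv2.contourArea(c)<amax]
def stones(cam,p,shelf):
    """straw contours lying wholly on the dark shelf polygon (pixels)"""
    poly=np.int32(shelf); out=[]
    for c in blobs(p,(10,50,110),(30,255,255),80,5000):
        M=cv2.moments(c); u=(M["m10"]/M["m00"],M["m01"]/M["m00"])
        if cv2.pointPolygonTest(poly,u,True)>5:
            w=np.array([onplane(cam,q[0],109)[:2] for q in c]).astype(np.float32)
            out.append((u,cv2.minAreaRect(w)))
    return out
E
python3 - <<'E'
from h import *
c=bot.camera_params("top");s=bot.camera_params("scene")
p=np.load("top.npz");q=np.load("scene.npz")
tp=[(186,97),(413,113),(406,282),(171,267)]
st=stones(c,p["p"],tp); st=sorted(st,key=lambda a:a[0][0])
ss=stones(s,q["p"],[(142,180),(262,150),(362,240),(200,300)])
ss=[x for x in ss]
print("scene",[np.round(x[0],1).tolist() for x in ss])
for u,r in st:
    best=min((tri(c,u,s,x[0]) for x in ss),key=lambda t:t[1])
    print(np.round(u,1),np.round(best[0]),round(best[1],1),"rect",np.round(r[0]),np.round(r[1]),round(r[2]))
for n,u,z in [("c+x+y",(186,97),100),("c+x-y",(413,113),100),("c-x-y",(406,282),115),("c-x+y",(171,267),115),("cupA rim",(216,109),182),("cupB rim",(385,127),182),("box",(302,118),162),("jugtop",(487,247),190)]:
    print(n,np.round(onplane(c,u,z)))
for u in [(240,230),(320,175),(260,270),(385,195)]:
    o,d=ray(c,u); print(u,"slat depth pt",np.round(o+d*p["d"][u[1],u[0]]))
b=max(blobs(p["p"],(100,100,30),(125,255,255),1000,99999),key=cv2.contourArea)
e=cv2.minEnclosingCircle(b);print("basin",np.round(onplane(c,e[0],70)),e)
big=cv2.resize(p["p"][180:260,160:420],None,fx=3,fy=3,interpolation=2); cv2.imwrite("pics/crop.png",big[...,::-1])
E
```

```text
scene []
c+x+y [786. 199. 100.]
c+x-y [ 754. -294.  100.]
c-x-y [ 390. -267.  115.]
c-x+y [422. 223. 115.]
cupA rim [733. 124. 182.]
cupB rim [ 700. -208.  182.]
box [723. -46. 162.]
jugtop [ 465. -400.  190.]
(240, 230) slat depth pt [499.  81. 101.]
(320, 175) slat depth pt [617. -90. 101.]
(260, 270) slat depth pt [415.  38. 116.]
(385, 195) slat depth pt [ 574. -230.   99.]
basin [531. 345.  70.] ((120.5541763305664, 215.27877807617188), 65.33808898925781)
```

View pics/crop.png

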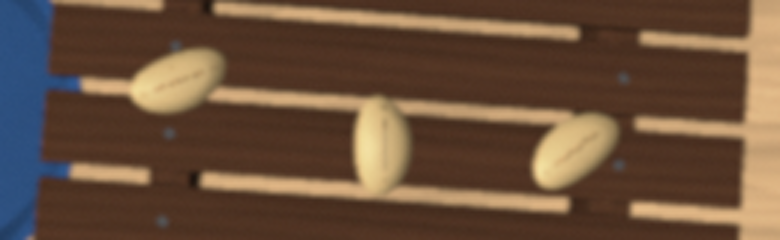

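Crop confirms three straw ovals on the slats at original pixels about (219,207), (287,228) and (351,230). My colour mask merged with the wood seen in the gaps, so I'll also gate it on depth.

```bash
cat >> h.py <<'E'
EX=np.array([.9979,-.0652]); EY=np.array([.0652,.9979]); C=np.array([588.,-35.])
def loc(w): d=np.asarray(w)[:2]-C; return np.array([d@EX,d@EY])
def wor(l): return C+l[0]*EX+l[1]*EY
def find(name,p,d,zr=(104,130)):
    """straw blobs raised above the slats, inside the shelf outline -> (pixel, world centre, rect)"""
    c=bot.camera_params(name); f,cx,cy=K(c); v,u=np.mgrid[:420,:560]
    P=np.stack([(u-cx)/f*d,(v-cy)/f*d,d],-1)-np.array(c["t"]); P=P@np.array(c["R"])
    L=(P[...,:2]-C)@np.c_[EX,EY]
    hsv=cv2.cvtColor(p,cv2.COLOR_RGB2HSV)
    m=(cv2.inRange(hsv,(8,40,90),(32,255,255))>0)&(P[...,2]>zr[0])&(P[...,2]<zr[1])&(L[...,0]>-178)&(L[...,0]<70)&(abs(L[...,1])<300)
    out=[]
    for k in cv2.findContours(m.astype(np.uint8),0,2)[0]:
        if cv2.contourArea(k)<60: continue
        M=cv2.moments(k); uv=(M["m10"]/M["m00"],M["m01"]/M["m00"])
        w=np.array([onplane(c,q[0],109)[:2] for q in k]).astype(np.float32)
        out.append((uv,onplane(c,uv,109),cv2.minAreaRect(w)))
    return c,out
TX=np.r_[EY,0]; RT=np.c_[TX,np.r_[EX,0],[0,0,-1]]
E
python3 - <<'E'
from h import *
p=np.load("top.npz");q=np.load("scene.npz")
c,st=find("top",p["p"],p["d"]); s,ss=find("scene",q["p"],q["d"])
for uv,w,r in sorted(st,key=lambda a:-a[1][1]):
    print(np.round(uv,1),"loc",np.round(loc(w)),"rect",np.round(r[0]),np.round(r[1]),round(r[2]))
    if ss:
        b=min(ss,key=lambda x:np.hypot(*(x[1]-w)[:2])); t=tri(c,uv,s,b[0]); print("  tri",np.round(t[0]),round(t[1],1))
print("basin loc",loc((531,345)),"jug",loc((465,-400)))
for R in (RT,RT@np.diag([-1,-1,1])):
    for l in [(-51,100),(-70,260),(-90,-210)]:
        for z in(105,300): 
            j=bot.inverse_kinematics(np.r_[wor(l),z+bot.tip_reach],R); print(l,z,None if j is None else np.round(j,2))
E
```

```text
[219.5 206.7] loc [-51. 156.] rect [547. 124.] [40. 68.] 14
  tri [547. 125. 109.] 1.4
[287.3 228.1] loc [-86.  11.] rect [503. -20.] [68. 40.] 6
  tri [502. -18. 110.] 1.8
[351.3 229.4] loc [ -80. -125.] rect [ 500. -153.] [39. 68.] 45
  tri [ 499. -154.  109.] 2.7
basin loc [-81.6563 375.4856] jug [ -98.9437 -372.2531]
(-51, 100) 105 [ 0.02  0.52  1.66 -0.    0.96  0.08]
(-51, 100) 300 [ 0.02  0.31  1.41 -0.    1.43  0.08]
(-70, 260) 105 [ 0.3   0.56  1.57 -0.    1.01  0.37]
(-70, 260) 300 [ 0.3   0.36  1.33 -0.    1.45  0.37]
(-90, -210) 105 [-0.57  0.51  1.68 -0.    0.95 -0.5 ]
(-90, -210) 300 [-0.57  0.3   1.43 -0.    1.42 -0.5 ]
(-51, 100) 105 [ 0.02  0.52  1.66 -0.    0.96 -3.06]
(-51, 100) 300 [ 0.02  0.31  1.41 -0.    1.43 -3.06]
(-70, 260) 105 [ 0.3   0.56  1.57 -0.    1.01 -2.77]
(-70, 260) 300 [ 0.3   0.36  1.33 -0.    1.45 -2.77]
(-90, -210) 105 [-0.57  0.51  1.68 -0.    0.95  2.64]
(-90, -210) 300 [-0.57  0.3   1.43 -0.    1.42  2.64]
```

```bash
cat >> h.py <<'E'
def tcp(l,z): return np.r_[wor(l),z+bot.tip_reach]
def sweep(stone,xend=-75,back=62,z=105,feed=110,yend=256):
    a=np.array(stone,float); b=np.array([xend,yend]); u=(b-a)/np.linalg.norm(b-a)
    s=a-u*back
    bot.movel(tcp(s,150),RT,feed=250)
    print("down hit",bot.movel(tcp(s,z),feed=100,force_limit=8))
    print("push hit",bot.movel(tcp(b,z),feed=feed,force_limit=20), np.round(loc(bot.current_tool_pos())))
    bot.movel(tcp(b,150),feed=200)
def look(tag):
    p,d=bot.grab_frame("top"); cv2.imwrite(f"pics/{tag}.png",p[...,::-1])
    o=sorted(find("top",p,d)[1],key=lambda a:-a[1][1])
    for uv,w,r in o: print("on shelf",np.round(uv),np.round(loc(w)))
    return o
E
python3 - <<'E'
from h import *
P=bot.current_tool_pos(); bot.movel(np.r_[P[:2],490],feed=200)
bot.set_gripper(28)
bot.move_pose(tcp((-45,94),290),RT)
sweep((-51,156))
print(bot.current_clock())
look("s1")
p,d=bot.grab_frame("scene"); cv2.imwrite("pics/s1s.png",p[...,::-1])
E
```

```text
down hit False
push hit False [-75. 256.]
7.5167
on shelf [287. 228.] [-86.  11.]
on shelf [351. 230.] [ -80. -125.]
```

View pics/s1s.png

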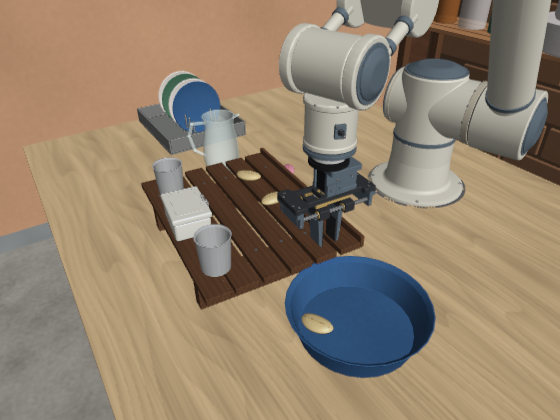

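The first stone is in the basin (317,323) and the basin hasn't moved. Next is the middle stone.

```bash
python3 - <<'E'
from h import *
sweep((-86,11),xend=-82)
print(bot.current_clock())
look("s2")
p,d=bot.grab_frame("scene"); cv2.imwrite("pics/s2s.png",p[...,::-1])
E
```

```text
down hit False
push hit False [-82. 256.]
12.9083
on shelf [351. 229.] [ -80. -125.]
```

View pics/s2s.png

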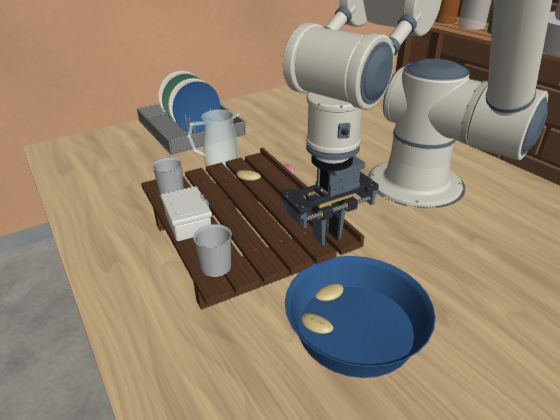

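Two stones are in the basin, at (317,323) and (330,292). Now the third.

```bash
python3 - <<'E'
from h import *
sweep((-80,-125),xend=-80)
l=loc(bot.current_tool_pos()); bot.movel(tcp((-80,0),290),RT,feed=250)
bot.sleep(0.5); print(bot.current_clock())
look("s3")
p,d=bot.grab_frame("scene"); cv2.imwrite("pics/s3s.png",p[...,::-1])
E
```

```text
down hit False
push hit False [-80. 256.]
21.9
```

View pics/s3s.png

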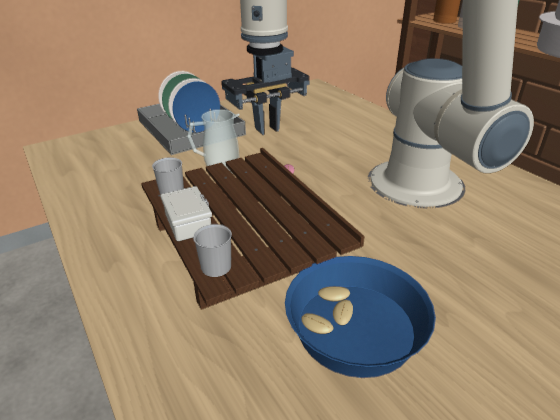

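View pics/s3.png

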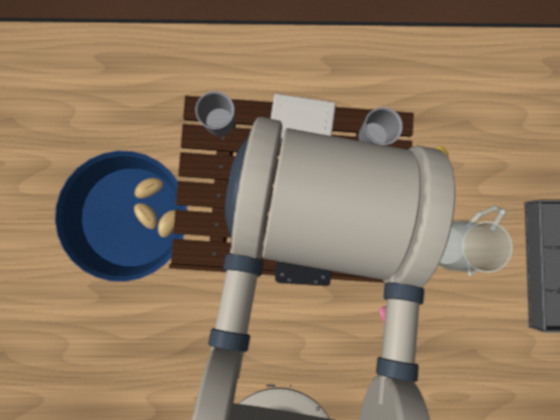

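All three stones lie in the basin (top view (149,188), (145,216) and (168,223)). The cups, box, jug and basin are where they were, and the arm is clear.

```bash
python3 -c "
from cell import bot
print(bot.close_job())"
```

```text
the job is handed in; nothing more can be done
None
```

I swept all three mango stones off the +y end of the shelf into the basin and handed the job in at about 22 s; the last pictures show the basin, cups, box and jug where they started.

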